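# Pour the walnuts from the spouted jug into the wooden box and shut it

### The job

Put the walnuts away: pour all three from the white jug over its spout into the open wooden box, so turn the jug until the spout faces the box opening before you tip it. Then stand the jug upright on the worktop again and slide the box's lid fully shut. Leave the mug and the mustard jar where they are.

Things in the scene. Friction and masses are not known exactly. Their poses are not given: they have to be found in the camera images.
- jug: white ceramic jug, 0.3 kg, open top, 86 mm high, walls 4 mm, floor 5 mm. Origin: on its underside, z up, x towards the spout. Base: x -50 to 42 mm, y -25 to 25. Its side walls (y = -25 and 25) are flat, parallel and upright from x = -34 to 25 mm over the full height: grip there, 50 mm across. The back wall is upright; see jug_spout and jug_handle for the rest
- jug_spout (a point): lip of the jug's spout, at x = 91, y = 0, z = 86 mm of the jug. The front wall leans forward by 30 degrees, from x = 42 mm at the base to this lip, and the sides draw in to it, so walnuts roll out over it when the jug is tilted spout-down by 65 to 80 degrees from upright
- jug_handle (a point): middle of the jug's loop handle of 11 mm bar, at x = -81, y = 0, z = 50 mm of the jug (opposite the spout); the loop spans x -50 to -87 mm, z 13 to 80 mm
- walnut_1: walnut, 31 mm across, 14 g, rolls easily; starts lying in the jug. Origin: its centre
- walnut_2: walnut like walnut_1, also in the jug
- walnut_3: walnut like walnut_1, also in the jug
- nut_box: pale wooden box, fixed, 112 mm (x) by 142 mm (y); side walls (x = -56, 56) 51 mm high, end walls (y = -71, 71) 38 mm high; inside 96 by 126 mm, floor 6 mm thick; between the lid's groove lips the mouth is 86 mm wide. Origin: centre of its underside, z up. The lid slides along y and stands out beyond the +y end when open, so the mouth is open at the -y end
- lid (a joint): slide of the box's flat wooden lid along the box's y, in m: 0 = shut (a stop), 0.12 = fully open; the uncovered mouth runs from y = -63 mm to -71 mm + this value. It moves stiffly (about 1.5 N) and stays where left. The lid is 94 by 142 mm, its upper face 46 mm above the box's underside
- lid_pull (a point): top centre of the lid's pull, a wooden bar across the middle of the lid, 60 mm long (box x), 14 mm thick (box y), 18 mm high; this point is 64 mm above the box's underside, at y = the joint value in the box's frame
- mug: small patterned cup with a handle, 65 mm wide, 49 mm high, a bystander behind the work; origin under it. Over the back of the worktop, from about the mug on, hangs a wall cabinet, its underside 570 mm above the worktop: keep the arm clear of it
- mustard_jar: round jar with a lid, 62 mm wide, 86 mm high, a bystander; origin under it

How it is judged:
By the outcome, as a careful person would: the job done as asked, in the order asked, and still so for the second after the job is handed in, with the robot touching nothing.
It also fails if it takes over 59 s, if anything falls off the work surface, if the arm or the gripper's body presses on something with over 40 N, if the wrist force passes 120 N, or if a joint passes its speed limit or range.

### The arm

A 6-joint arm with a two-finger parallel gripper is mounted at the origin on a cart in front of the work surface, level with it; the furniture and walls round the work are solid. World frame = base frame: x ahead of the robot, y to its left, z up, the work surface at z = 0. Lengths are in m, angles in rad, forces in N, time in s.
With the tool pointing down it reaches from about 0.35 to 0.975 m from the base axis. Payload 4.9 kg.
Tool frame: the origin (TCP) lies at the very end of the fingers, on their centre line; the grasp point (between the pads) lies 19 mm behind it; z points along the fingers, y is the line along which they close (so a half turn about z gives the same grasp; the last joint's range is limited). The gripper opens to 85 mm and grips with 20 to 120 N. Pads are 22 mm wide; open, the fingers measure 114 mm over their backs; the gripper's body (76 mm by 85 mm) begins 54 mm behind the grasp point. The pads swing forward as they close: fully open they stand 13 mm farther back than shut.
Start: joints at [-0.119, 0.053, 1.613, -0, 1.476, -0.119], TCP at [0.625, 0, 0.231] pointing down, gripper open.
Joint ranges: [-3.01, 3.01], [-1.01, 2.22], [0.06, 2.58], [-1.02, 4.17], [0.09, 2.62], [-3.14, 3.14]. Speed limits (rad/s): [2.57, 2.57, 3.14, 3.14, 3.14, 3.14].

### API

Orientations are given as a unit quaternion [w, x, y, z].
In Python, from plant import manip, vision, order gives the robot as it stands.
- The arm moves only by the tool play_rows, never from a script. Its argument "steps" is a list that holds one entry, the list of rows, each a list of 6 numbers: the shift along the tool's x, y, z in mm, then the turn, a rotation vector about the tool's x, y, z in degrees. A call has 1 to 12 rows; each row is the pose to reach, as a shift and turn from the pose commanded when the call began, along the tool's axes at that moment; what a row does not reach only later rows make up. A row lasts 1/12 s, in which the tool goes at most 41.7 mm and 7.16 degrees, less where a joint would pass 70% of its speed; a pose out of reach is approached as far as the arm can. A call with a gripper value outside its range is refused whole. "claw" is the gripper's target within -1 to 1 (fully open at 1, half-way at 0, shut at -1), set as the call begins (left out, the last holds). The fingers move at their own pace and stop on an object; the grip force is fixed at half the most. Time passes only in rows, so rows that repeat a pose let the fingers close. It gives the time, the measured TCP pose, the force, the opening and the grip force at its end, in the units of the state.
- manip.state(): the state, without advancing time (a new reading comes with each control period).
- vision.grab_frame(name): name is "scene" or "side" or "wrist"; returns (picture, depth): 420x560x3 uint8, blue, green, red; 420x560 float32, m along the optical axis (not along the pixel's ray), 0 where there is no reading.
- vision.camera_info(name): a dict with "K" (3x3 intrinsics, pixels), "eye" and "orientation" of the camera in the world; the wrist camera has in their place "T_tool_cam" (4x4, takes a point from camera to tool coordinates, whose origin is the TCP and whose axes are the flange's). Camera axes: x right, y down, z forward; pixel columns grow to the right and rows downward; lengths in m; the calibration is good to about 2 mm. The wrist camera is an equidistant fisheye: a pixel r from the principal point sees the ray r / f radians off the axis. A picture is of the moment at which its call begins: read the wrist's pose just before it. camera_info takes no time and is no camera call.
- order.job_done(): hands the job in; it is judged then, once.
The state is a dict: "time": time; "joint_pos": joint angles; "joint_vel": joint speeds; "joint_efforts": joint torques, N m; "tool_pos": TCP position; "tool_rot": TCP orientation; "contact_force": force on the tool from outside, world axes, zero at the start; "ft_torque": the same for the moment, N m; "gripper_width": opening from 0.0 (shut) to 1.0 (fully open); "grasp_force": force on a finger pad.
Only numpy, scipy, OpenCV 4.12 (cv2) and the standard library are available. Lean on these libraries where they do the work, as an engineer would, in place of code of your own. Each camera call takes 0.05 s, during which the arm holds its last target. There are 200 camera calls.

## Working session

There is one attempt and no reset: what is moved stays moved. The work goes in short steps, Python scripts to look and compute and a tool call to move; the robot and the scene stay as the last step left them, time stands still between calls to the robot, and variables do not carry over. Pictures are saved under pics/ and viewed, at most 12 in all, crops included, and the job is handed in when it is done.

Besides the shell and the picture viewer there is one more tool, called after "Emit:" in YAML: its name, and indented under it one key for each argument. play_rows: Moves the arm, as the interface text tells. Its arguments: {"type":"object","properties":{"steps":{"type":"array"},"claw":{"type":"number"}},"required":["steps"]}

```bash
mkdir -p pics; ls
cat > h.py <<'E'
import numpy as np, cv2
from plant import manip, vision, order
from scipy.spatial.transform import Rotation as R
def rot(q): return R.from_quat([q[1],q[2],q[3],q[0]]).as_matrix()
E
python3 - <<'E'
from h import *
for n in ("scene","side"):
    p,d=vision.grab_frame(n); cv2.imwrite(f"pics/{n}0.png",p); np.save(f"{n}0.npy",d)
    print(n,vision.camera_info(n))
print(vision.camera_info("wrist"))
print(manip.state())
E
```

```text
pics
scene {'K': array([[448.34065389,   0.        , 278.74177196],
       [  0.        , 448.34065389, 205.87287931],
       [  0.        ,   0.        ,   1.        ]]), 'eye': array([-0.06320601, -0.32791271,  0.69223432]), 'orientation': array([-0.33742954,  0.77313489, -0.49071634,  0.21817705])}
side {'K': array([[448.8749628 ,   0.        , 277.81272762],
       [  0.        , 448.8749628 , 208.83824151],
       [  0.        ,   0.        ,   1.        ]]), 'eye': array([0.23290089, 0.25059892, 0.84370716]), 'orientation': array([ 0.09892851, -0.41221511,  0.87947157, -0.21638302])}
{'K': array([[325.1922621 ,   0.        , 279.97589283],
       [  0.        , 325.1922621 , 210.19304171],
       [  0.        ,   0.        ,   1.        ]]), 'T_tool_cam': array([[ 8.38600114e-04, -9.46681409e-01, -3.22170153e-01,
         8.24361131e-02],
       [ 9.99999545e-01,  6.47065446e-04,  7.01601011e-04,
         7.35298971e-04],
       [-4.55727460e-04, -3.22170594e-01,  9.46681520e-01,
        -1.43906372e-01],
       [ 0.00000000e+00,  0.00000000e+00,  0.00000000e+00,
         1.00000000e+00]])}
{'time': 0.1, 'joint_pos': array([-1.19003615e-01,  5.33079742e-02,  1.61417489e+00, -1.97956743e-05,
        1.47604119e+00, -1.19016773e-01]), 'joint_vel': array([ 5.87272274e-06, -1.22507352e-03, -3.97412566e-03, -1.14013857e-03,
        1.94275410e-03, -1.40872128e-03]), 'joint_efforts': array([ 6.14647306e-04, -3.94903493e+01, -3.71363103e+01, -4.52310599e-05,
        3.99340541e-03, -4.17574097e-05]), 'tool_pos': array([6.24416535e-01, 6.23735600e-05, 2.30164485e-01]), 'tool_rot': array([-7.53010186e-04,  7.07101130e-01,  7.07111772e-01, -6.04695065e-04]), 'contact_force': array([0.65735585, 1.00094031, 0.31291983]), 'ft_torque': array([-0.01716781,  0.01375279,  0.02809969]), 'grasp_force': 0.0, 'gripper_width': 1.0032577919133374}
```

View pics/scene0.png

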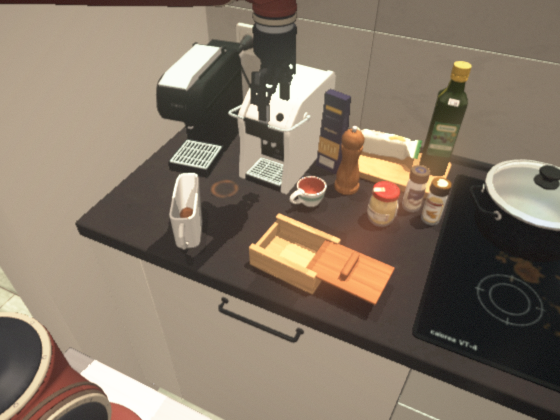

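View pics/side0.png

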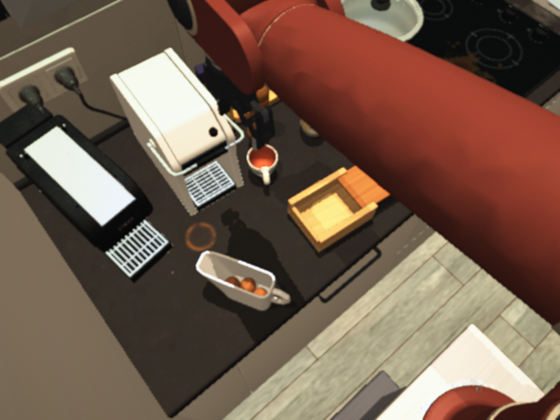

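The scene picture shows the white jug at about (186,212) with its spout away from the robot and its handle near (180,235). The box is at (295,253), its lid out to the right with the pull at (349,265). The side picture shows the jug from spout (203,258) to handle (285,297), nuts inside at the handle end, and the box at (335,205).

```bash
cat >> h.py <<'E'
def cloud(n,p,d):
    c=vision.camera_info(n); K=c["K"]; v,u=np.indices(d.shape)
    P=np.stack([(u-K[0,2])/K[0,0]*d,(v-K[1,2])/K[1,1]*d,d],-1)
    return P@rot(c["orientation"]).T+c["eye"]
def rect(W,m):
    q=W[m][:,:2]; r=cv2.minAreaRect((q*1000).astype(np.float32)); return [np.round(x,1) for x in (r[0],r[1],[r[2]])],np.round(cv2.boxPoints(r)).tolist(),len(q)
E
python3 - <<'E'
from h import *
for n,bj,bb in (("scene",(165,170,207,255),(240,210,400,305)),("side",(185,240,300,320),(280,160,395,255))):
    p=cv2.imread(f"pics/{n}0.png"); d=np.load(f"{n}0.npy"); W=cloud(n,p,d)
    z=W[...,2]; hsv=cv2.cvtColor(p,cv2.COLOR_BGR2HSV)
    def box(b): m=np.zeros(z.shape,bool); m[b[1]:b[3],b[0]:b[2]]=1; return m&(d>0)
    j=box(bj)&(hsv[...,1]<90)&(hsv[...,2]>90)
    zz=z[j]; print(n,"jug z pct",np.percentile(zz,[2,50,90,98]))
    m=j&(z>.079)&(z<.095); print("rim",rect(W,m))
    m=j&(z>.025)&(z<.095); print("all",rect(W,m))
    b=box(bb)
    sw=b&(hsv[...,1]>70)&(z>.0465)&(z<.056); print("box top",rect(W,sw))
    sw=b&(hsv[...,1]>70)&(z>.02)&(z<.056); print("box all",rect(W,sw))
    pu=b&(z>.058)&(z<.072);print("pull",pu.sum(), rect(W,pu) if pu.sum()>3 else 0)
    nut=box(bj)&(hsv[...,1]>110)&(z>.01)&(z<.09); print("nuts",W[nut].mean(0) if nut.any() else 0)
E
```

```text
scene jug z pct [-0.00044312  0.05668094  0.08457481  0.0868303 ]
rim ([array([477.4, 133.1]), array([160.2,  50.4]), array([28.2])], [[395.0, 118.0], [419.0, 73.0], [560.0, 149.0], [536.0, 193.0]], 395)
all ([array([468.8, 128.6]), array([179.5,  50.4]), array([28.2])], [[378.0, 108.0], [402.0, 64.0], [560.0, 149.0], [536.0, 193.0]], 1685)
box top ([array([ 548.1, -172.2]), array([257.1, 249.5]), array([84.5])], [[412.0, -288.0], [660.0, -312.0], [685.0, -56.0], [436.0, -32.0]], 2020)
box all ([array([ 554.5, -172.4]), array([258.4, 262.4]), array([85.])], [[413.0, -290.0], [674.0, -313.0], [696.0, -55.0], [435.0, -32.0]], 5195)
pull 204 ([array([ 475.4, -223.5]), array([14.3, 61.8]), array([83.8])], [[444.0, -227.0], [505.0, -234.0], [507.0, -220.0], [445.0, -213.0]], 204)
nuts [0.48581281 0.14345556 0.03125062]
side jug z pct [-0.00195171  0.05638559  0.08526364  0.0872421 ]
rim ([array([478.8, 132.2]), array([158.8,  51.2]), array([28.2])], [[397.0, 117.0], [421.0, 72.0], [561.0, 147.0], [537.0, 192.0]], 593)
all ([array([470.6, 127.9]), array([177.5,  51.7]), array([27.4])], [[380.0, 110.0], [404.0, 64.0], [561.0, 146.0], [537.0, 192.0]], 2125)
box top ([array([ 487.4, -128.9]), array([181.7, 113.5]), array([83.9])], [[421.0, -213.0], [534.0, -225.0], [553.0, -45.0], [441.0, -33.0]], 1313)
box all ([array([ 487.4, -129.5]), array([183.8, 113.5]), array([83.9])], [[421.0, -215.0], [534.0, -227.0], [554.0, -44.0], [441.0, -32.0]], 2685)
pull 0 0
nuts [0.46793419 0.12451359 0.03279346]
```

```bash
cat >> h.py <<'E'
JO=np.array([468,127.5,0.]); JY=28.
BO=np.array([489.5,-109.6,0.]); BY=174.0   # box yaw
Rz=lambda a:R.from_euler('z',a,degrees=True).as_matrix()
Ry=lambda a:R.from_euler('y',a,degrees=True).as_matrix()
A=np.radians(30); RT=np.array([[-np.cos(A),0,np.sin(A)],[0,1,0],[-np.sin(A),0,-np.cos(A)]]) # tool in jug
G=np.array([8,0,64.]); TCPJ=G+19*RT[:,2]; LIP=np.array([91,0,86.])
def box(p): return BO+Rz(BY)@np.array(p,float)
def tool_for_jug(o,Rj): return o+Rj@TCPJ, Rj@RT
def tool_for_lip(lip,yaw,T):
    Rj=Rz(yaw)@Ry(T); return tool_for_jug(lip-Rj@LIP,Rj)
def row(t,Rt,base=None):
    s=manip.state(); p,Q=(s["tool_pos"]*1000,rot(s["tool_rot"])) if base is None else base
    sh=Q.T@(t-p); rv=np.degrees(R.from_matrix(Q.T@Rt).as_rotvec())
    print(np.round(np.r_[sh,rv],1).tolist(),"|d|",round(np.linalg.norm(sh)),"ang",round(np.linalg.norm(rv)),"tcp",np.round(t))
E
python3 - <<'E'
from h import *
t,Q=tool_for_jug(JO,Rz(JY)); 
row(t-130*Q[:,2],Q); row(t,Q,(t-130*Q[:,2],Q))
E
```

```text
[105.1, -198.2, 70.4, -30.8, -18.6, -114.8] |d| 235 ang 120 tcp [426. 105. 160.]
[0.0, 0.0, 130.0, 0.0, 0.0, 0.0] |d| 130 ang 0 tcp [483. 136.  48.]
```

Emit:
play_rows:
  steps:
    - [[6,-12,0,-1.7,-1,-6.4],[12,-24,4,-3.4,-2.1,-12.8],[18,-36,8,-5.1,-3.1,-19.1],[24,-48,12,-6.8,-4.1,-25.5],[30,-60,16,-8.6,-5.2,-31.9],[36,-72,20,-10.3,-6.2,-38.3],[42,-84,24,-12,-7.2,-44.6],[48,-95,28,-13.7,-8.3,-51],[54,-105,32,-15.4,-9.3,-57.4],[60,-115,36,-17.1,-10.3,-63.8],[66,-125,40,-18.8,-11.4,-70.2],[70,-132,44,-20.5,-12.4,-76.5]]
  claw: 1

```text
time: 1.1
tool_pos: [0.4918, 0.0707, 0.1863]
tool_rot: [0.187, 0.103, 0.976, 0.046]
contact_force: [-0.4, 0.3, -0.1]
gripper_width: 0.998
grasp_force: 0.0
```

Run:
```python
from h import *
print(np.round(manip.state()["joint_pos"],2))
t,Q=tool_for_jug(JO,Rz(JY)); row(t-130*Q[:,2],Q)
```

```text
[-0.05 -0.52  2.2   0.08  1.08 -1.43]
[76.6, 18.1, 1.4, -10.2, -6.1, -38.0] |d| 79 ang 40 tcp [426. 105. 160.]
```

Run:
```python
from h import *
t,Q=tool_for_jug(JO,Rz(JY)); row(t-75*Q[:,2],Q)
```

```text
[74.3, 29.1, 55.3, -10.2, -6.1, -38.0] |d| 97 ang 40 tcp [450. 118. 112.]
```

Emit:
play_rows:
  steps:
    - [[10,4,3,-1.5,-1,-6],[22,8,8,-3,-1.8,-11],[33,13,14,-4.6,-2.7,-17],[44,17,20,-6,-3.6,-22.5],[54,21,28,-7.6,-4.5,-28],[64,25,40,-9,-5.4,-33.5],[74,29,50,-10.2,-6.1,-38],[74.3,29.1,55.3,-10.2,-6.1,-38],[74.3,29.1,55.3,-10.2,-6.1,-38]]

```text
time: 1.85
tool_pos: [0.4506, 0.1177, 0.1113]
tool_rot: [0.249, -0.23, 0.939, 0.062]
contact_force: [-0.3, 0.4, -0.4]
gripper_width: 1.0
grasp_force: 0.0
```

Run:
```python
from h import *
s=manip.state();print(np.round(s["joint_pos"],2),s["contact_force"])
t,Q=tool_for_jug(JO,Rz(JY)); row(t,Q)
p,d=vision.grab_frame("wrist"); cv2.imwrite("pics/w1.png",p)
```

```text
[-0.07 -0.62  2.42  0.33  0.92 -2.26] [-0.29573108  0.41397081 -0.43388317]
[-0.8, 0.6, 73.9, -0.1, -0.2, -0.5] |d| 74 ang 1 tcp [483. 136.  48.]
```

View pics/w1.png

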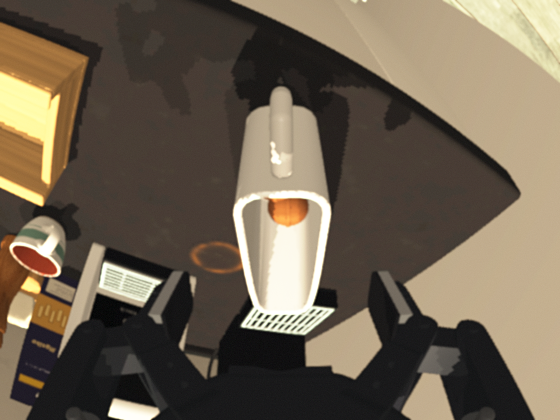

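The jug (centre column about 284) is centred between the fingers (180 and 385) and aligned with them, with a nut visible at (289,210).

Emit:
play_rows:
  steps:
    - [[0,0,15,0,0,0],[0,0.3,30,0,0,0],[0,0.5,45,0,0,0],[0,0.5,60,0,0,0],[-0.5,0.5,68,0,0,0],[-0.5,0.5,74,0,0,0],[-0.5,0.5,74,0,0,0]]

```text
time: 2.48
tool_pos: [0.4852, 0.1357, 0.0494]
tool_rot: [0.25, -0.23, 0.938, 0.062]
contact_force: [0.2, -0.0, 0.5]
gripper_width: 1.0
grasp_force: 0.0
```

Emit:
play_rows:
  steps:
    - [[0,0,0,0,0,0],[0,0,0,0,0,0],[0,0,0,0,0,0],[0,0,0,0,0,0],[0,0,0,0,0,0],[0,0,0,0,0,0],[0,0,0,0,0,0],[0,0,0,0,0,0]]
  claw: -1

```text
time: 3.15
tool_pos: [0.4854, 0.1357, 0.0509]
tool_rot: [0.252, -0.231, 0.938, 0.062]
contact_force: [-3.5, 0.7, 5.7]
gripper_width: 0.578
grasp_force: 62.9
```

Run:
```python
from h import *
t,Q=tool_for_jug(JO+[0,0,100],Rz(JY)); row(t,Q)
p,Q=tool_for_lip(box([0,-40,150]),BY-270,0); row(p,Q)
print(manip.state()["joint_pos"].round(2))
```

```text
[-46.9, 0.9, -84.5, -0.2, 0.1, -0.3] |d| 97 ang 0 tcp [483. 136. 148.]
[10.6, -124.7, -76.2, 61.9, 0.0, 107.0] |d| 147 ang 124 tcp [501.   3. 112.]
[-0.01 -0.37  2.37  0.38  0.7  -2.3 ]
```

Emit:
play_rows:
  steps:
    - [[-4,0,-7,0,0,0],[-10,0,-18,0,0,0],[-18,0,-32,0,0,0],[-26,0,-46,0,0,0],[-34,0,-60,0,0,0],[-41,0,-73,0,0,0],[-46,0,-82,0,0,0],[-47,0,-84,0,0,0],[-47,0,-84,0,0,0]]

```text
time: 3.9
tool_pos: [0.4835, 0.1349, 0.1461]
tool_rot: [0.251, -0.231, 0.938, 0.062]
contact_force: [0.4, -0.2, -4.6]
gripper_width: 0.574
grasp_force: 63.1
```

Run:
```python
from h import *
p,Q=tool_for_lip(box([0,-40,160]),BY-270,0); row(p,Q)
s=manip.state();print(s["joint_pos"].round(2),s["contact_force"])
p,d=vision.grab_frame("side"); cv2.imwrite("pics/s2.png",p[100:400,100:500])
```

```text
[51.4, -124.9, -1.4, 61.8, -0.0, 107.1] |d| 135 ang 124 tcp [501.   3. 122.]
[-0.01 -0.54  2.31  0.3   0.92 -2.19] [ 0.38114383 -0.20159063 -4.55999235]
```

View pics/s2.png

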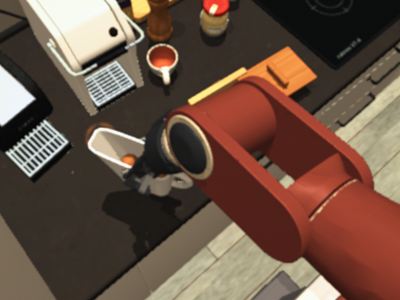

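Emit:
play_rows:
  steps:
    - [[1,-2,0,1,0,1.7],[3,-6,0,3,0,5.2],[5,-11,0,5.5,0,9.5],[7,-16,0,8,0,13.8],[9,-21,0,10.5,0,18.2],[11,-26,0,13,0,22.5],[13,-31,0,15.5,0,26.8],[15,-36,0,18,0,31.2],[17,-41,0,20.5,0,35.5],[19,-46,0,23,0,39.8],[21,-51,0,25.5,0,44.2],[23,-56,0,28,0,48.5]]

```text
time: 4.95
tool_pos: [0.4906, 0.076, 0.1319]
tool_rot: [0.249, 0.238, 0.937, -0.064]
contact_force: [-1.4, 0.2, -3.3]
gripper_width: 0.582
grasp_force: 63.1
```

Run:
```python
from h import *
p,Q=tool_for_lip(box([0,-40,160]),BY-270,0); row(p,Q)
s=manip.state();print(s["joint_pos"].round(2),s["contact_force"])
```

```text
[-33.3, -58.7, 31.1, 33.5, -0.2, 58.5] |d| 74 ang 67 tcp [501.   3. 122.]
[ 0.18 -0.42  2.26 -0.4   0.93 -0.71] [-1.35817507  0.16128198 -3.32811798]
```

Emit:
play_rows:
  steps:
    - [[-2.8,-4.9,2.6,2.8,0,4.9],[-5.5,-9.8,5.2,5.6,0,9.8],[-8.3,-14.7,7.8,8.4,-0.1,14.6],[-11,-19.6,10.4,11.2,-0.1,19.5],[-13.8,-24.5,13,14,-0.1,24.4],[-16.6,-29.4,15.6,16.8,-0.1,29.3],[-19.4,-34.3,18.2,19.6,-0.1,34.1],[-22.2,-39.2,20.8,22.4,-0.1,39],[-25,-44,23.4,25.1,-0.1,43.9],[-28,-49,26,27.9,-0.2,48.8],[-31,-54,28.6,30.7,-0.2,53.6],[-33.3,-58.7,31.1,33.5,-0.2,58.5]]

```text
time: 5.95
tool_pos: [0.5024, 0.0036, 0.1219]
tool_rot: [0.173, 0.718, 0.646, -0.192]
contact_force: [0.2, 0.1, -3.4]
gripper_width: 0.579
grasp_force: 63.0
```

Run:
```python
from h import *
s=manip.state();print(s["joint_pos"].round(2),s["contact_force"])
b=BY-270
for T,z in ((0,150),(15,135),(30,115),(45,95),(55,85),(65,80),(75,78)):
    p,Q=tool_for_lip(box([0,-40,z]),b,T); row(p,Q)
p,d=vision.grab_frame("scene"); cv2.imwrite("pics/s3.png",p[100:350,120:450])
```

```text
[ 0.13 -0.02  1.94 -0.52  1.38  0.38] [ 0.16762058  0.07035105 -3.42333135]
[4.8, -1.0, 9.2, 0.1, -0.0, -0.0] |d| 10 ang 0 tcp [501.   3. 112.]
[8.6, -1.0, 0.9, 0.1, 15.0, -0.0] |d| 9 ang 15 tcp [502.  11. 117.]
[9.5, -1.0, -1.5, 0.1, 30.0, -0.0] |d| 10 ang 30 tcp [502.  13. 118.]
[5.6, -1.0, -0.8, 0.1, 45.0, -0.0] |d| 6 ang 45 tcp [502.   9. 120.]
[-0.9, -1.0, -0.9, 0.1, 55.0, -0.0] |d| 2 ang 55 tcp [501.   3. 123.]
[-11.2, -1.0, -3.3, 0.1, 65.0, -0.0] |d| 12 ang 65 tcp [501.  -4. 130.]
[-24.0, -0.9, -6.0, 0.1, 75.0, -0.0] |d| 25 ang 75 tcp [500. -14. 139.]
```

View pics/s3.png

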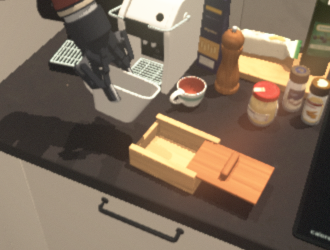

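The jug hangs left of the box with its spout, at crop (158,92), towards the open mouth at (180,150).

Emit:
play_rows:
  steps:
    - [[4,-1,3,0,4,0],[6,-1,3,0,8,0],[7.5,-1,2,0,12,0],[8.6,-1,1,0,16,0],[9,-1,0,0,20,0],[9.5,-1,-1,0,25,0],[9.5,-1,-1.5,0,30,0],[8.5,-1,-1.2,0,35,0],[7.2,-1,-1,0,40,0],[5.6,-1,-0.8,0,45,0],[5.6,-1,-0.8,0,45,0]]

```text
time: 6.92
tool_pos: [0.5016, 0.0067, 0.12]
tool_rot: [-0.087, 0.736, 0.664, 0.098]
contact_force: [-0.3, -0.9, -4.3]
gripper_width: 0.577
grasp_force: 63.5
```

Run:
```python
from h import *
s=manip.state();print(s["joint_pos"].round(2),s["contact_force"])
b=BY-270
for T,z in ((50,88),(55,83),(60,80),(65,78),(70,76),(75,76),(80,77)):
    p,Q=tool_for_lip(box([0,-40,z]),b,T); row(p,Q)
c=vision.camera_info("scene"); q=c["K"]@rot(c["orientation"]).T@((box([0,-40,95])/1000)-c["eye"]); q=q[:2]/q[2]; print(q)
p,d=vision.grab_frame("scene"); cv2.circle(p,tuple(int(x) for x in q),3,(0,0,255),1);cv2.imwrite("pics/s4.png",cv2.resize(p[130:330,170:420],None,fx=2.4,fy=2.4))
```

```text
[-0.28 -0.15  2.02  0.27  1.33 -0.25] [-0.31375149 -0.91487738 -4.29189648]
[-0.3, 0.1, 0.4, 0.1, 5.0, 0.1] |d| 1 ang 5 tcp [502.   6. 120.]
[-2.9, 0.1, -1.9, 0.1, 10.0, 0.1] |d| 3 ang 10 tcp [501.   3. 121.]
[-5.5, 0.1, -6.0, 0.1, 15.0, 0.1] |d| 8 ang 15 tcp [501.  -0. 124.]
[-8.5, 0.1, -10.9, 0.1, 20.0, 0.1] |d| 14 ang 20 tcp [501.  -4. 128.]
[-12.1, 0.1, -15.5, 0.1, 25.0, 0.1] |d| 20 ang 25 tcp [500.  -9. 132.]
[-15.7, 0.1, -21.8, 0.1, 30.0, 0.1] |d| 27 ang 30 tcp [500. -14. 137.]
[-19.5, 0.1, -28.7, 0.1, 35.0, 0.2] |d| 35 ang 35 tcp [499. -19. 143.]
[277.76361392 218.3968039 ]
```

View pics/s4.png

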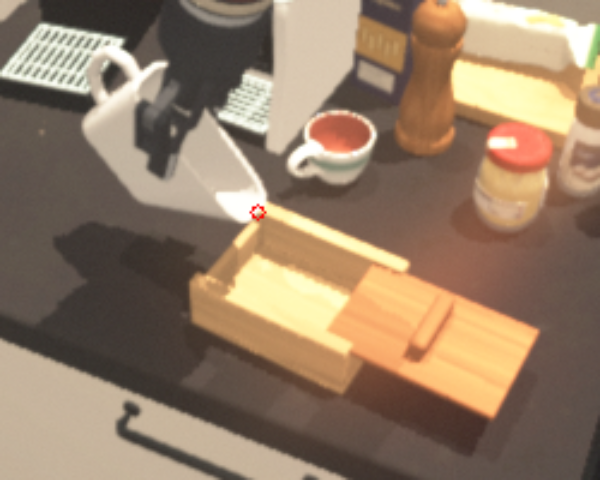

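The lip, at about (255,215) in the enlarged crop, matches the prediction over the near end of the mouth. Next is a slow pour.

Emit:
play_rows:
  steps:
    - [[0,0,0.2,0,2.5,0],[-0.3,0,0.4,0,5,0],[-1.6,0,-0.8,0,7.5,0],[-2.9,0,-1.9,0,10,0],[-4.2,0,-4,0,12.5,0],[-5.5,0,-6,0,15,0],[-7,0,-8.5,0,17.5,0],[-8.5,0,-10.9,0,20,0],[-10.3,0,-13.2,0,22.5,0],[-12.1,0,-15.5,0,25,0],[-12.1,0,-15.5,0,25,0],[-12.1,0,-15.5,0,25,0]]

```text
time: 7.97
tool_pos: [0.5007, -0.0065, 0.1328]
tool_rot: [-0.228, 0.697, 0.631, 0.253]
contact_force: [-0.0, -0.4, -3.6]
gripper_width: 0.578
grasp_force: 63.6
```

Emit:
play_rows:
  steps:
    - [[-1.8,0,-2,0,2.5,0],[-3.5,0,-4.5,0,5,0],[-5.2,0,-7.5,0,7.5,0],[-5.2,0,-7.5,0,7.5,0],[-5.2,0,-7.5,0,7.5,0],[-5.2,0,-7.5,0,7.5,0],[-5.2,0,-7.5,0,7.5,0],[-5.2,0,-7.5,0,7.5,0],[-5.2,0,-7.5,0,7.5,0],[-5.2,0,-7.5,0,7.5,0]]

```text
time: 8.8
tool_pos: [0.5002, -0.0155, 0.1364]
tool_rot: [-0.268, 0.678, 0.615, 0.3]
contact_force: [0.1, 0.2, -3.9]
gripper_width: 0.58
grasp_force: 63.8
```

Run:
```python
from h import *
s=manip.state();print(s["joint_pos"].round(2),s["contact_force"])
a,d=vision.grab_frame("scene"); b,d=vision.grab_frame("side")
cv2.imwrite("pics/s5.png",np.hstack([cv2.resize(a[150:330,190:390],(400,360)),cv2.resize(b[100:280,210:410],(400,360))]))
```

```text
[-0.57  0.01  1.98  0.72  1.59 -0.63] [ 0.05833987  0.17787072 -3.89332538]
```

View pics/s5.png

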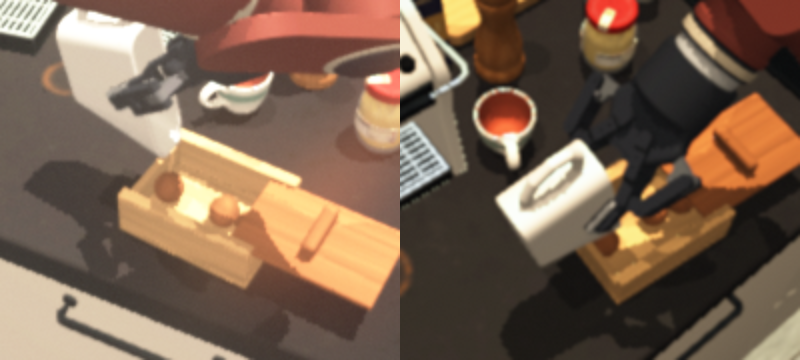

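Two walnuts are visible in the box (left panel, (168,188) and (225,210)); the third is hidden. I'll tilt a little more, then check.

Emit:
play_rows:
  steps:
    - [[-1.5,0,-2.5,0,3,0],[-3,0,-5,0,6,0],[-3,0,-5,0,6,0],[-3,0,-5,0,6,0],[-3,0,-5,0,6,0],[-1,0,-2,0,1,0],[-3,0,-5,0,6,0],[-3,0,-5,0,6,0],[-3,0,-5,0,6,0],[-3,0,-5,0,6,0]]

```text
time: 9.73
tool_pos: [0.4995, -0.0212, 0.1373]
tool_rot: [-0.3, 0.662, 0.6, 0.334]
contact_force: [-0.9, 0.2, -2.7]
gripper_width: 0.58
grasp_force: 64.7
```

Run:
```python
from h import *
b=BY-270
for T,z in ((55,90),(35,110),(0,160)):
    p,Q=tool_for_lip(box([0,-40 if T else -60,z]),b,T); row(p,Q)
c=vision.camera_info("side")
p,d=vision.grab_frame("side")
hsv=cv2.cvtColor(p,cv2.COLOR_BGR2HSV); W=cloud("side",p,d)
B=(W*1000-BO)@Rz(BY)
m=(abs(B[...,0])<46)&(B[...,1]>-62)&(B[...,1]<62)&(B[...,2]>14)&(B[...,2]<42)
n,l,st,ce=cv2.connectedComponentsWithStats(m.astype(np.uint8))
for i in range(1,n):
    if st[i,4]>15: print(st[i,4],ce[i].round(),np.median(B[l==i],0).round())
```

```text
[7.4, -0.7, 25.2, 0.0, -28.4, 0.3] |d| 26 ang 28 tcp [501.   3. 128.]
[6.5, -0.6, 36.6, 0.1, -48.4, 0.3] |d| 37 ang 48 tcp [502.  12. 121.]
[13.9, -0.6, 45.1, 0.2, -83.4, 0.3] |d| 47 ang 83 tcp [503.  23. 122.]
50 [350. 203.] [14. 41. 26.]
78 [336. 208.] [ 8.  7. 26.]
112 [313. 221.] [  6. -49.  32.]
```

Emit:
play_rows:
  steps:
    - [[1.5,0,5,0,-6,0],[3,0,10,0,-12,0],[5,0,16,0,-19,0],[7.4,0,25,0,-28,0],[7,0,29,0,-35,0],[7,0,33,0,-42,0],[7,0,37,0,-49,0],[8,0,40,0,-56,0],[10,0,42,0,-63,0],[12,0,43,0,-70,0],[13,0,44,0,-77,0],[13.9,-0.6,45,0.2,-83.4,0.3]]

```text
time: 10.78
tool_pos: [0.5038, 0.0244, 0.1231]
tool_rot: [0.175, 0.718, 0.646, -0.192]
contact_force: [-0.6, 0.2, -4.1]
gripper_width: 0.578
grasp_force: 64.7
```

Run:
```python
from h import *
a,d=vision.grab_frame("scene"); b,d=vision.grab_frame("side")
cv2.imwrite("pics/s6.png",np.hstack([cv2.resize(a[130:310,190:390],(400,360)),cv2.resize(b[120:300,200:400],(400,360))]))
t,Q=tool_for_jug(JO+[0,0,100],Rz(JY)); row(t,Q)
```

```text
[78.9, -29.7, -77.7, -61.9, -0.4, -107.2] |d| 115 ang 124 tcp [483. 136. 148.]
```

View pics/s6.png

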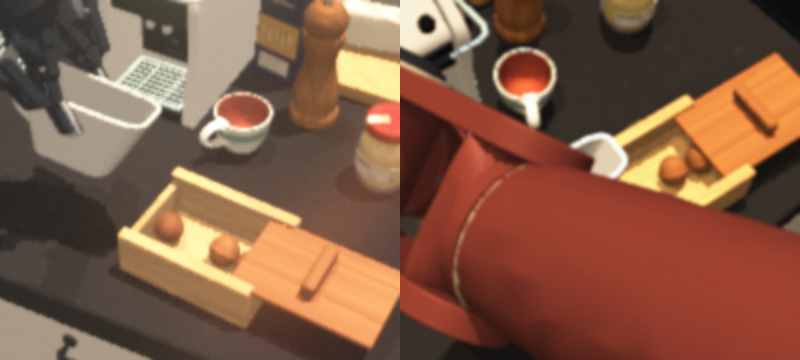

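Three walnuts are in the box: at the near end (left panel (170,225)), in the middle ((225,250)), and by the lid edge (right panel (697,158)). The jug goes down beside the box.

Run:
```python
from h import *
for z in (60,10,3): 
    t,Q=tool_for_jug(np.array([482,105,z]),Rz(BY-270)); row(t,Q)
```

```text
[57.0, -27.9, -19.0, -0.1, -0.1, 0.4] |d| 66 ang 0 tcp [480.  88. 108.]
[81.9, -27.6, 24.4, -0.1, -0.1, 0.4] |d| 90 ang 0 tcp [480.  88.  58.]
[85.4, -27.6, 30.4, -0.1, -0.1, 0.4] |d| 95 ang 0 tcp [480.  88.  51.]
```

Emit:
play_rows:
  steps:
    - [[8,-4,-3,0,0,0],[20,-10,-7,0,0,0],[34,-17,-12,0,0,0],[48,-24,-16,0,0,0],[57,-27.8,-19,0,0,0],[62,-27.8,-10,0,0,0],[69,-27.7,2,0,0,0],[75,-27.6,12,0,0,0],[79,-27.6,19,0,0,0],[82,-27.6,24.4,0,0,0],[82,-27.6,24.4,0,0,0]]

```text
time: 11.8
tool_pos: [0.4808, 0.0836, 0.0575]
tool_rot: [0.172, 0.718, 0.646, -0.194]
contact_force: [-0.5, 0.2, -3.5]
gripper_width: 0.578
grasp_force: 64.7
```

Emit:
play_rows:
  steps:
    - [[1,0,1.7,0,0,0],[2,0,3.5,0,0,0],[3,0,5.2,0,0,0],[3,0,5.2,0,0,0]]

```text
time: 12.13
tool_pos: [0.4823, 0.0845, 0.0537]
tool_rot: [0.173, 0.718, 0.646, -0.192]
contact_force: [-0.3, 0.1, -3.7]
gripper_width: 0.575
grasp_force: 64.7
```

Emit:
play_rows:
  steps:
    - [[0.5,0,0.9,0,0,0],[1,0,1.7,0,0,0],[1,0,1.7,0,0,0],[1,0,1.7,0,0,0]]

```text
time: 12.47
tool_pos: [0.4822, 0.0845, 0.0518]
tool_rot: [0.173, 0.718, 0.646, -0.192]
contact_force: [0.8, -0.3, -3.5]
gripper_width: 0.577
grasp_force: 64.7
```

Emit:
play_rows:
  steps:
    - [[0.5,0,0.8,0,0,0],[0.8,0,1.3,0,0,0],[0.8,0,1.3,0,0,0]]

```text
time: 12.72
tool_pos: [0.4825, 0.0844, 0.051]
tool_rot: [0.173, 0.718, 0.646, -0.192]
contact_force: [-1.5, 0.3, 2.8]
gripper_width: 0.577
grasp_force: 65.3
```

Emit:
play_rows:
  steps:
    - [[0,0,0,0,0,0],[0,0,0,0,0,0],[0,0,0,0,0,0],[0,0,0,0,0,0],[0,0,0,0,0,0],[0,0,0,0,0,0],[0,0,0,0,0,0]]
  claw: 1

```text
time: 13.3
tool_pos: [0.4822, 0.0845, 0.0502]
tool_rot: [0.173, 0.718, 0.646, -0.192]
contact_force: [0.2, 0.6, -0.2]
gripper_width: 0.998
grasp_force: 0.0
```

Emit:
play_rows:
  steps:
    - [[0,0,-5,0,0,0],[0,0,-15,0,0,0],[0,0,-28,0,0,0],[0,0,-42,0,0,0],[0,0,-57,0,0,0],[0,0,-72,0,0,0],[-3,0,-88,0,0,0],[-8,0,-104,0,0,0],[-15,0,-120,0,0,0],[-22,0,-135,0,0,0],[-30,0,-150,0,0,0],[-30,0,-150,0,0,0]]

```text
time: 14.3
tool_pos: [0.4896, 0.1345, 0.2006]
tool_rot: [0.175, 0.719, 0.646, -0.188]
contact_force: [0.5, -0.2, -0.3]
gripper_width: 1.0
grasp_force: 0.0
```

Run:
```python
from h import *
a,d=vision.grab_frame("scene"); np.save("d7.npy",d); cv2.imwrite("a7.png",a)
W=cloud("scene",a,d); z=W[...,2]; m=np.zeros(z.shape,bool); m[220:300,320:400]=1
pu=m&(z>.058)&(z<.072)&(d>0); print(rect(W,pu), np.percentile(z[pu],90))
c=W[pu].mean(0)*1000; print(Rz(BY).T@(c-BO))
Q=np.column_stack([Rz(BY)@[-1,0,0],Rz(BY)@[0,1,0],[0,0,-1]])  # tool y along box y, tool x = -box x
for s in (1,-1):
  Q2=Q@np.diag([s,s,1.]); print(np.linalg.det(Q2)); 
  for zz in (150,): row(np.array([c[0],c[1],zz]),Q2)
cv2.imwrite("pics/s7.png",np.hstack([cv2.resize(a[100:310,150:400],(500,420))]))
```

```text
([array([ 473.8, -223.4]), array([13.9, 59.3]), array([84.])], [[444.0, -227.0], [503.0, -233.0], [504.0, -220.0], [445.0, -213.0]], 200) 0.06516098259659063
[  5.0377656  115.32889034  63.26390514]
0.9999999999999999
[-286.5, 20.6, 219.7, 23.6, 23.1, 87.7] |d| 362 ang 94 tcp [ 472. -224.  150.]
0.9999999999999999
[-286.5, 20.6, 219.7, -23.1, 23.6, -87.8] |d| 362 ang 94 tcp [ 472. -224.  150.]
```

View pics/s7.png

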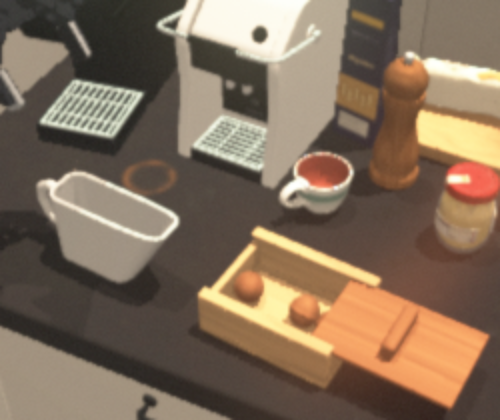

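The jug stands upright at about (110,225), and the lid is still open with its pull at (400,330). Next I move above the pull.

Emit:
play_rows:
  steps:
    - [[-10,1,8,0.8,0.8,3],[-25,2,19,2,1.9,7.3],[-43,3,33,3.5,3.4,13],[-61,4,47,5,4.9,18.5],[-79,5.5,60,6.4,6.3,24],[-97,7,74,7.9,7.7,29.5],[-115,8,88,9.4,9.2,35],[-133,9.5,102,10.9,10.6,40.5],[-151,11,115,12.3,12.1,46],[-169,12,129,13.8,13.5,51.5],[-187,13.5,143,15.3,15,57],[-205,15,157,16.8,16.4,62.5]]

```text
time: 15.35
tool_pos: [0.4749, -0.1238, 0.1604]
tool_rot: [0.055, 0.983, 0.165, -0.064]
contact_force: [0.9, -0.4, -0.5]
gripper_width: 1.003
grasp_force: 0.0
```

```bash
cat >> h.py <<'E'
QP=np.column_stack([Rz(BY)@[-1,0,0],Rz(BY)@[0,1,0],[0,0,-1]])
E
python3 - <<'E'
from h import *
row(np.array([474,-223.4,120]),QP); print(manip.state()["joint_pos"].round(2))
E
```

```text
[-26.6, 89.7, 52.8, 6.8, 7.0, 24.9] |d| 107 ang 27 tcp [ 474. -223.  120.]
[-0.32 -0.16  1.95 -0.16  1.42  0.95]
```

Emit:
play_rows:
  steps:
    - [[-5,17,8,1.3,1.3,4.8],[-10,35,16,2.6,2.7,9.5],[-15,52,24,3.9,4,14.3],[-20,69,34,5.2,5.3,19],[-24,82,44,6.2,6.4,22.8],[-26.6,89.7,52.8,6.8,7,24.9],[-26.6,89.7,52.8,6.8,7,24.9],[-26.6,89.7,52.8,6.8,7,24.9]]

```text
time: 16.02
tool_pos: [0.4742, -0.2222, 0.12]
tool_rot: [-0.0, 0.999, -0.049, -0.001]
contact_force: [-0.8, 0.6, -1.2]
gripper_width: 1.004
grasp_force: 0.0
```

Run:
```python
from h import *
row(np.array([474,-223.4,51]),QP); print(manip.state()["joint_pos"].round(2))
p,d=vision.grab_frame("wrist"); cv2.imwrite("pics/w8.png",p)
```

```text
[0.1, 1.2, 69.0, -0.0, 0.2, 0.3] |d| 69 ang 0 tcp [ 474. -223.   51.]
[-0.58 -0.09  1.95 -0.    1.29  1.09]
```

View pics/w8.png

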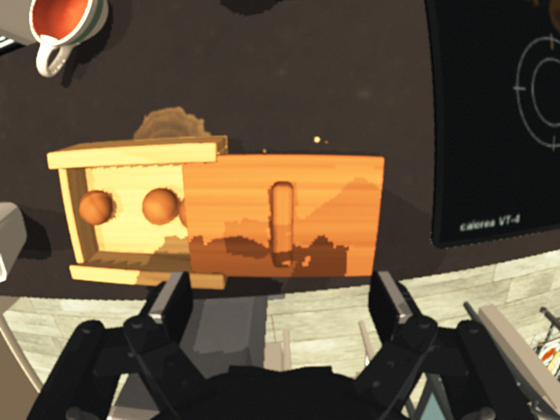

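The wrist view shows three walnuts in the box at (95,207), (162,206) and (184,212), with the pull (column 283) centred between the fingers.

Emit:
play_rows:
  steps:
    - [[0,0.5,12,0,0,0],[0,1,26,0,0,0],[0,1,40,0,0,0],[0,1,52,0,0,0],[0,1,61,0,0,0],[0,1,66,0,0,0],[0,1,68,0,0,0],[0,1,68,0,0,0]]

```text
time: 16.73
tool_pos: [0.4748, -0.2235, 0.0528]
tool_rot: [0.0, 0.999, -0.049, -0.001]
contact_force: [0.0, 0.4, 0.1]
gripper_width: 1.005
grasp_force: 0.0
```

Emit:
play_rows:
  steps:
    - [[0,0,0,0,0,0],[0,0,0,0,0,0],[0,0,0,0,0,0],[0,0,0,0,0,0],[0,0,0,0,0,0],[0,0,0,0,0,0],[0,0,0,0,0,0],[0,0,0,0,0,0],[0,0,0,0,0,0],[0,0,0,0,0,0]]
  claw: -1

```text
time: 17.57
tool_pos: [0.475, -0.224, 0.0536]
tool_rot: [0.001, 0.999, -0.05, -0.0]
contact_force: [-2.0, 1.1, 5.5]
gripper_width: 0.143
grasp_force: 61.4
```

Emit:
play_rows:
  steps:
    - [[0,-3,-0.5,0,0,0],[0,-9,-0.5,0,0,0],[0,-17,-0.5,0,0,0],[0,-25,-0.5,0,0,0],[0,-33,-0.5,0,0,0],[0,-41,-0.5,0,0,0],[0,-49,-0.5,0,0,0],[0,-57,-0.5,0,0,0],[0,-65,-0.5,0,0,0],[0,-72,-0.5,0,0,0],[0,-78,-0.5,0,0,0],[0,-80,-0.5,0,0,0]]

```text
time: 18.57
tool_pos: [0.4833, -0.1433, 0.0537]
tool_rot: [0.001, 0.999, -0.049, 0.0]
contact_force: [3.4, -2.1, -0.6]
gripper_width: 0.139
grasp_force: 60.7
```

Run:
```python
from h import *
row(np.append(box([0,0,0])[:2],53.6),QP); s=manip.state();print(Rz(BY).T@s["contact_force"])
W=cloud("scene",*(f:=vision.grab_frame("scene"))); z=W[...,2]; d=f[1]
pu=(z>.058)&(z<.072)&(d>0)&(abs(((W*1000-BO)@Rz(BY))[...,0])<35)&(abs(((W*1000-BO)@Rz(BY))[...,1]-36)<25)
print(s["tool_pos"]*1000, Rz(BY).T@(s["tool_pos"]*1000-BO))
```

```text
[2.8, -34.1, 0.1, 0.1, -0.0, 0.4] |d| 34 ang 0 tcp [ 490. -110.   54.]
[-3.64386024  1.74247671 -0.62395322]
[ 483.3188026  -143.27873972   53.69637175] [ 2.62694925 34.14035513 53.69637175]
```

Emit:
play_rows:
  steps:
    - [[0,-5,0,0,0,0],[0,-11,0,0,0,0],[0,-17,0,0,0,0],[0,-22,0,0,0,0],[0,-26,0,0,0,0],[0,-29,0,0,0,0],[0,-31,0,0,0,0],[0,-32,0,0,0,0]]

```text
time: 19.28
tool_pos: [0.4865, -0.1124, 0.0537]
tool_rot: [0.001, 0.999, -0.05, 0.0]
contact_force: [4.7, -1.5, -1.8]
gripper_width: 0.14
grasp_force: 60.7
```

Emit:
play_rows:
  steps:
    - [[0,-0.7,0,0,0,0],[0,-1.4,0,0,0,0],[0,-2,0,0,0,0],[0,-2,0,0,0,0]]

```text
time: 19.62
tool_pos: [0.4867, -0.1106, 0.0537]
tool_rot: [0.001, 0.999, -0.05, 0.0]
contact_force: [5.3, -1.1, -2.0]
gripper_width: 0.142
grasp_force: 60.7
```

Force is still only friction, so I advance in small steps until the stop.

Emit:
play_rows:
  steps:
    - [[0,-0.7,0,0,0,0],[0,-1.4,0,0,0,0],[0,-2,0,0,0,0],[0,-2,0,0,0,0]]

```text
time: 19.95
tool_pos: [0.4869, -0.1088, 0.0537]
tool_rot: [0.001, 0.999, -0.05, 0.0]
contact_force: [4.6, -2.6, -2.0]
gripper_width: 0.141
grasp_force: 60.7
```

Emit:
play_rows:
  steps:
    - [[0,-0.5,0,0,0,0],[0,-1,0,0,0,0],[0,-1,0,0,0,0]]

```text
time: 20.2
tool_pos: [0.4869, -0.1087, 0.0537]
tool_rot: [0.002, 0.999, -0.05, 0.0]
contact_force: [4.8, -5.9, -3.0]
gripper_width: 0.148
grasp_force: 60.6
```

Emit:
play_rows:
  steps:
    - [[0,-0.6,0,0,0,0],[0,-1.2,0,0,0,0],[0,-1.2,0,0,0,0]]

```text
time: 20.45
tool_pos: [0.4869, -0.1087, 0.0537]
tool_rot: [0.003, 0.999, -0.05, 0.0]
contact_force: [3.6, -10.2, -4.2]
gripper_width: 0.145
grasp_force: 60.5
```

Emit:
play_rows:
  steps:
    - [[0,0,0,0,0,0],[0,0,0,0,0,0],[0,0,0,0,0,0],[0,0,0,0,0,0],[0,0,0,0,0,0],[0,0,0,0,0,0],[0,0,0,0,0,0]]
  claw: 1

```text
time: 21.03
tool_pos: [0.4865, -0.106, 0.0535]
tool_rot: [0.001, 0.999, -0.049, -0.0]
contact_force: [-0.8, 0.1, -0.6]
gripper_width: 0.997
grasp_force: 0.0
```

Emit:
play_rows:
  steps:
    - [[0,0,-5,0,0,0],[0,0,-15,0,0,0],[0,0,-30,0,0,0],[0,5,-50,0,0,0],[0,15,-70,0,0,0],[0,30,-90,0,0,0],[0,45,-110,0,0,0],[0,60,-130,0,0,0],[0,70,-140,0,0,0],[0,70,-140,0,0,0]]

```text
time: 21.87
tool_pos: [0.4813, -0.178, 0.1978]
tool_rot: [0.002, 0.999, -0.051, 0.003]
contact_force: [0.5, 0.7, -0.2]
gripper_width: 1.001
grasp_force: 0.0
```

Run:
```python
from h import *
a,d=vision.grab_frame("scene"); b,e=vision.grab_frame("wrist")
for n,p,d_ in (("scene",a,d),):
    W=(cloud(n,p,d_)*1000-BO)@Rz(BY); m=(d_>0)&(W[...,2]>58)&(W[...,2]<70)&(abs(W[...,0])<35)&(abs(W[...,1])<40); print(m.sum(), W[m].mean(0) if m.any() else 0)
cv2.imwrite("pics/s9.png",np.hstack([cv2.resize(a[100:310,150:400],(400,336)),cv2.resize(b,(400,336))]))
```

```text
181 [ 5.10359536  0.49050012 63.02823173]
```

View pics/s9.png

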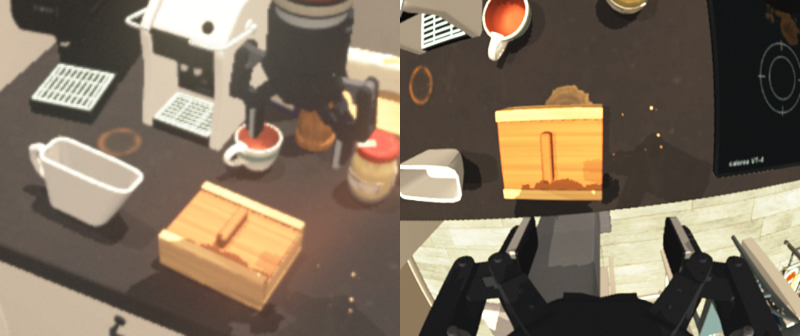

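The box is shut, with its pull at (232,225) in the left panel. The jug stands upright at (90,185), and the mug and jar have not moved.

```bash
python3 -c "
from plant import order; print(order.job_done())"
```

```text
the job is handed in; nothing more can be done
None
```

The job is handed in: all three walnuts are in the box, the jug stands upright and empty on the worktop to the left of the box, the lid is shut against its stop, and the mug and mustard jar were not touched.

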